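# Fit the pot plate on the condiment stand

### The arm

A 7-joint arm with a two-finger parallel gripper is mounted at the origin on the work surface. World frame = base frame: x ahead of the robot, y to its left, z up, the work surface at z = 0. Lengths are in mm, angles in rad, forces in N, time in s.
With the tool pointing down it reaches from about 425 to 975 mm from the base axis. Payload 16.7 kg.
Tool frame: the origin (TCP) lies at the very end of the fingers, on their centre line; the grasp point (between the pads) lies 19 mm behind it; z points along the fingers, y is the line along which they close (so a half turn about z gives the same grasp; the last joint's range is limited). The gripper opens to 85 mm and grips with 20 to 120 N. Pads are 22 mm wide; open, the fingers measure 114 mm over their backs; the gripper's body (76 mm by 85 mm) begins 54 mm behind the grasp point. The pads swing forward as they close: fully open they stand 13 mm farther back than shut.
Start: joints at [1.125, 0.426, 0.074, 1.606, -0.034, 1.111, -0.067], TCP at [196.735, -645.654, 198.302] pointing down, gripper open.
Joint ranges: [-2.85, 2.85], [-0.5, 2.14], [-1.23, 1.37], [0.21, 2.46], [-1.02, 4.16], [0.16, 2.05], [-2.73, 2.73]. Speed limits (rad/s): [1.89, 1.89, 2.39, 2.39, 3.01, 3.01, 3.01].

### API

Orientations are given as a rotation vector (axis times angle).
In Python, from station import status, snapshot, calibration, r gives the robot as it stands.
- The arm moves only by the shell command python3 -m creep 'ROWS' [FORCE]. ROWS is JSON, a list of rows, each an object with "jaw": the closure, from 0 (fully open) to 1 (shut); "travel": the shift along the tool's x, y, z in m, a list of three; "rotation": the turn, a rotation vector about the tool's x, y, z in degrees, a list of three. In form: [{"jaw": jaw, "travel": [tx, ty, tz], "rotation": [rx, ry, rz]}, ...]. A call has 1 to 12 rows; each row is the pose to reach, as a shift and turn from the pose commanded when the call began, along the tool's axes at that moment; what a row does not reach only later rows make up. A row lasts 1/10 s, in which the tool goes at most 50 mm and 8.59 degrees, less where a joint would pass 70% of its speed; a pose out of reach is approached as far as the arm can. A call with a gripper value outside its range is refused whole. The fingers move at their own pace and stop on an object; FORCE is the grip in N (left out, the last holds). Time passes only in rows, so rows that repeat a pose let the fingers close. It gives the time, the measured TCP pose, the force, the opening and the grip force at its end, in the units of the state.
- status.observe(): the state, without advancing time (a new reading comes with each control period).
- snapshot(name): name is "scene" or "top" or "wrist"; returns (picture, depth): 400x640x3 uint8, red, green, blue; 400x640 float32, mm along the optical axis (not along the pixel's ray), 0 where there is no reading.
- calibration(name): a dict with "fovy" (degrees; the focal length in pixels is half the picture's height over the tangent of half this angle, whatever the lens; pixels are square), "cx", "cy" (the principal point, pixels), "k1" (the pictures are not rectified: a ray, as slopes to the right and down, at radius r is drawn at 1 + k1 r^2 times it, then the intrinsics apply), "origin" and "attitude" of the camera in the world; the wrist camera has in their place "tool_from_camera" (4x4, takes a point from camera to tool coordinates, whose origin is the TCP and whose axes are the flange's). Camera axes: x right, y up, looking along -z (the intrinsics and any distortion apply to the point x, -y, -z); pixel columns grow to the right and rows downward; lengths in mm; the calibration is good to about 2 mm. A picture is of the moment at which its call begins: read the wrist's pose just before it. calibration takes no time and is no camera call.
- r.hand_in(): hands the job in; it is judged then, once.
The state is a dict: "time": time; "joint_pos": joint angles; "joint_vel": joint speeds; "joint_torque": joint torques, N m; "position": TCP position; "orientation": TCP orientation; "contact_force": force on the tool from outside, world axes, zero at the start; "ft_torque": the same for the moment, N m; "grip_width": finger opening in mm; "gripper_force": force on a finger pad.
Only numpy, scipy, OpenCV 4.12 (cv2) and the standard library are available. Lean on these libraries where they do the work, as an engineer would, in place of code of your own. Each camera call takes 0.05 s, during which the arm holds its last target. There are 200 camera calls.

### The job

A small tin was left standing in the well of the steel condiment stand: take it out and stand it upright on the bare counter. Then lift the pot plate with the four round openings by its middle bow, set it down gently in the mouth of the stand in front of the over-shelf, lead end on the two locating pins and end handle towards the open front, and let go; then take or push it by the end handle and slide it in under the shelf until both its small holes drop over the pins and it lies flush on the ledges. Leave the other plate and everything else standing about where they are.

Things in the scene. Friction and masses are not known exactly. Their poses are not given: they have to be found in the camera images.
- stand: Fixed stainless condiment stand, an open box 230 mm deep (its x) by 180 mm wide (its y), origin on the counter under its middle; its x points from the open front to the back under the over-shelf. A flat ledge 50 mm above the counter runs round an open well 160 x 100 mm with its floor at 12 mm. With the plate home, the plate's middle is over this origin, axes parallel, underside on the ledge.
- shelf_front (a point): Middle of the lower front edge of the stand's over-shelf, 160 mm above the counter, at x = +35 mm on the stand. The shelf is 12 mm thick and covers x +35 to +125 mm, y +-95 mm of the stand; small tins fixed on it reach 235 mm above the counter. It stands on four 10 mm posts on the ledges at x = 60 and 108, y = +-83 mm, between which the plate slides.
- pin_left (a point): Foot (at ledge height) of the left locating pin, 8 mm in diameter, 9 mm tall with a round head, at x = +10, y = +58 mm on the stand; axes as the stand's.
- pin_right (a point): Foot of the right locating pin, the same, at x = +10, y = -58 mm on the stand.
- plate_bow (a point): Middle of the middle bow's grip bar on the aluminium pot plate with FOUR ROUND openings (44 mm). Plate 190 mm (its x) by 140 mm (its y), 6 mm thick, about 0.42 kg, lying flat; this point is 32 mm above its underside, over its middle, nearly its centre of mass. Bar along the plate's y, 100 mm long, 10 x 10 mm, a post at each end, 21 mm free beneath. The plate's x points to its lead end, away from the end handle.
- plate_handle (a point): Middle of the grip bar of the end handle of the same plate: a bow of the same size, parallel to the middle bow, 82 mm from it towards -x of the plate, 13 mm from the plate's edge.
- hole_left (a point): Left locating hole of the plate, 12 mm in diameter, at the underside, x = +10, y = +58 mm from the plate's middle; goes over pin_left.
- hole_right (a point): Right locating hole, the same, at x = +10, y = -58 mm; goes over pin_right.
- tin_mid (a point): Centre of the small plain lidded steel tin, 47 mm in diameter, 80 mm tall, 0.12 kg; it starts standing in the stand's well, in front of the over-shelf.
- plate2_bow (a point): Middle bow of the other plate, same outline and bows, but with TWO OBLONG openings; does not fit, leave it. This point is 32 mm above its underside; it lies flat.
- jar_a: Bystander: glass jar with a screw lid, 68 mm diameter, 110 mm tall, standing on the counter; origin at the middle of its underside. Leave it.
- jar_b: Bystander: glass jar with a screw lid, 60 mm diameter, 95 mm tall, standing on the counter; origin at the middle of its underside. Leave it.
- cup_a: Bystander: small open steel cup, 48 mm diameter at the rim, 55 mm tall, standing on the counter; origin at the middle of its underside. Leave it.
- cup_b: Bystander: small open steel cup, 48 mm diameter at the rim, 55 mm tall, standing on the counter; origin at the middle of its underside. Leave it.
- round_box: Bystander: round brass box with a lid, 82 mm diameter, 46 mm tall, standing on the counter; origin at the middle of its underside. Leave it.
- lime_pot: Bystander: aluminium pot with a black lid, 60 mm diameter, 74 mm tall, standing on the counter; origin at the middle of its underside. Leave it.
Things that resemble listed ones, but are neither listed nor needed, are in the scene too. What is shaped like the part that bears tin_mid but brown, orange or turquoise is not meant.

How it is judged:
By the outcome, as a careful person would: the job done as asked, in the order asked, and still so for the second after the job is handed in, with the robot touching nothing.
It also fails if it takes over 69 s, if anything falls off the work surface, if the arm or the gripper's body presses on something with over 40 N, if the wrist force passes 120 N, or if a joint passes its speed limit or range.

## Working session

There is one attempt and no reset: what is moved stays moved. The work goes in short steps, Python scripts to look and compute and a shell command to move; the robot and the scene stay as the last step left them, time stands still between calls to the robot, and variables do not carry over. Pictures are saved under pics/ and viewed, at most 10 in all, crops included, and the job is handed in when it is done.

```bash
ls; mkdir -p pics
cat > h.py <<'E'
import numpy as np, cv2
from scipy.spatial.transform import Rotation as R
from station import status, snapshot, calibration, r
def cam(name, st=None):
    c=calibration(name); f=200/np.tan(np.radians(c['fovy'])/2)
    if name=='wrist':
        st=st or status.observe(); T=np.eye(4); T[:3,:3]=R.from_rotvec(st['orientation']).as_matrix(); T[:3,3]=st['position']
        T=T@np.array(c['tool_from_camera'])
    else:
        T=np.eye(4); a=np.array(c['attitude']); T[:3,:3]=a if a.shape==(3,3) else R.from_rotvec(a).as_matrix(); T[:3,3]=c['origin']
    return c,f,T
def shot(name,tag):
    st=status.observe(); p,d=snapshot(name); c,f,T=cam(name,st)
    cv2.imwrite(f'pics/{tag}.png',p[:,:,::-1]); np.savez(f'pics/{tag}.npz',d=d,p=p,T=T,K=[f,c['cx'],c['cy'],c['k1']])
def load(tag): return np.load(f'pics/{tag}.npz')
def ray(z,u,v):
    f,cx,cy,k=z['K']; x=(u-cx)/f; y=(v-cy)/f; a,b=x,y
    for _ in range(20): s=1+k*(a*a+b*b); a,b=x/s,y/s
    return a,b
def pt(tag,u,v,d=None,zw=None):
    z=load(tag); a,b=ray(z,np.asarray(u,float),np.asarray(v,float)); T=z['T']
    D=np.stack([a,-b,-np.ones_like(a)],-1)@T[:3,:3].T
    if zw is not None: s=(zw-T[2,3])/D[...,2]
    else: s=z['d'][np.asarray(v).astype(int),np.asarray(u).astype(int)] if d is None else d
    return T[:3,3]+D*np.asarray(s)[...,None]
def cloud(tag):
    v,u=np.mgrid[:400,:640]; return pt(tag,u,v)
E
python3 - <<'E'
from h import *
for n in ('scene','top'):
    print(n,calibration(n)); shot(n,n+'0')
print(calibration('wrist')); s=status.observe(); print(s['orientation'],s['time'],s['grip_width'])
E
```

```text
pics
scene {'fovy': 43.58115357538514, 'cx': 324.69690129560723, 'cy': 205.70868986426024, 'k1': -0.0200179256200401, 'origin': array([ 981.77085954,  693.85415498, 1291.02955327]), 'attitude': array([0.21257327, 0.76249008, 2.46760522])}
top {'fovy': 45.960554036632004, 'cx': 317.4345440221023, 'cy': 202.2781334305806, 'k1': 0.012080484109403013, 'origin': array([3.92905909e+02, 1.44916132e+00, 1.63541959e+03]), 'attitude': array([ 0.09512381, -0.06664042, -1.55717979])}
{'fovy': 61.168994486258676, 'cx': 316.2900283989132, 'cy': 204.67744655836395, 'k1': -0.04168758419300561, 'tool_from_camera': array([[ 6.15271002e-04,  9.64093185e-01,  2.65563463e-01,
         6.77664904e+01],
       [ 9.99999686e-01, -4.60809987e-04, -6.43940394e-04,
         1.20634271e+00],
       [-4.98444249e-04,  2.65563776e-01, -9.64093166e-01,
        -1.76306052e+02],
       [ 0.00000000e+00,  0.00000000e+00,  0.00000000e+00,
         1.00000000e+00]])}
[-3.10616332e+00 -4.62716854e-01  3.66976442e-04] 0.1 85.34509110906446
```

View pics/top0.png

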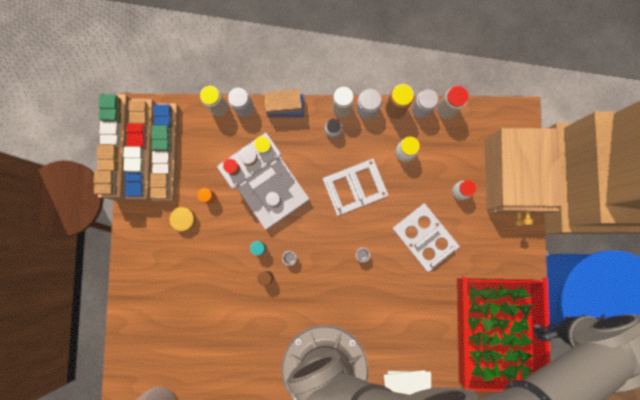

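View pics/scene0.png

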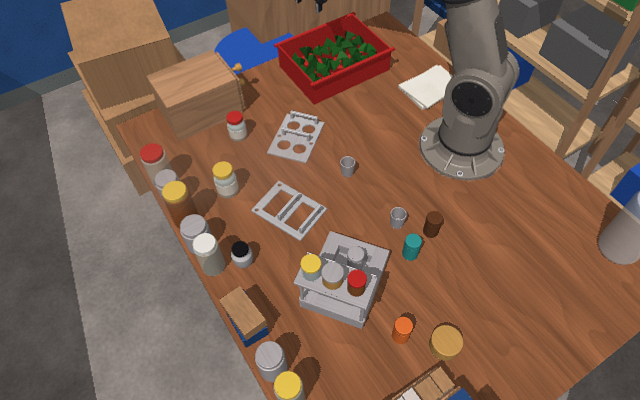

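The top view shows the stand around (265,182) with its shelf towards the upper left and the tin in it at (273,200). The four-hole plate is at (427,238) and the oblong plate at (355,187). The scene view shows the same layout from the far side. I'll enlarge crops to read the details.

Run:
```python
from h import *
p=cv2.imread('pics/top0.png'); q=cv2.imread('pics/scene0.png')
a=cv2.resize(p[130:235,210:315],(400,400),interpolation=cv2.INTER_CUBIC)
b=cv2.resize(p[195:280,385:470],(400,400),interpolation=cv2.INTER_CUBIC)
cv2.imwrite('pics/crop0.png',np.hstack([a,b]))
```

```text
(no output)
```

View pics/crop0.png

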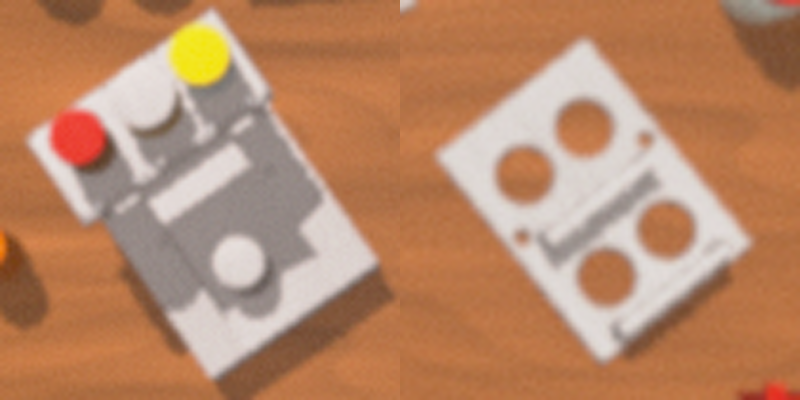

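The crop shows the stand's front ledge corners at about (215,378) and (378,264) in the left half, and the tin's lid at (240,263). In the right half, the plate's lead edge runs (437,155)–(585,38) and the handle edge (603,362)–(750,242).

Run:
```python
from h import *
L=lambda x,y,z:pt('top0',210+x/3.81,130+y/3.81,zw=z)
P=lambda x,y,z:pt('top0',385+(x-400)/4.706,195+y/4.706,zw=z)
f1,f2=L(215,378,50),L(378,264,50); s1,s2=L(90,222,172),L(272,100,172)
print('front',f1,f2,np.linalg.norm(f1-f2)); print('shelf',s1,s2,np.linalg.norm(s1-s2))
y=f1-f2; y/=np.linalg.norm(y); x=np.array([y[1],-y[0],0]); print('x',x,np.degrees(np.arctan2(x[1],x[0])))
print('origin from front',(f1+f2)/2+115*x,'from shelf',(s1+s2)/2-35*x)
ys=s1-s2; print('yaw sh',np.degrees(np.arctan2(-ys[0],ys[1])))
print('tin',L(240,263,92))
a,b,c,d=P(437,155,6),P(585,38,6),P(750,242,6),P(603,362,6)
m=(a+b+c+d)/4; px=(a+b-c-d)/2; py=(a-b+d-c)/2
print('plate',m,np.linalg.norm(px),np.degrees(np.arctan2(px[1],px[0])),np.linalg.norm(py),np.degrees(np.arctan2(-py[0],py[1])))
for n,u,v,z in [('teal',258,248,80),('cupa',290,257,55),('cupb',363,255,55),('orange',205,195,80),('box',181,219,46),('brown',265,278,80),('plate2',355,187,6)]: print(n,pt('top0',u,v,zw=z).round())
```

```text
front [463.82521819 201.85819576  50.        ] [566.72946281  59.29529079  50.        ] 175.82225522782562
shelf [585.52918787 292.66928348 172.        ] [689.01821144 144.68705801 172.        ] 180.57883889273862
x [0.81083538 0.58527428 0.        ] 35.8223693132883
origin from front [608.52340909 197.88328598  50.        ] from shelf [608.89446139 198.19357079 172.        ]
yaw sh 34.96640781879914
tin [561.67464051 177.27909022  92.        ]
plate [ 445.17364505 -342.27340114    6.        ] 189.47365498878148 38.665425533961205 138.9970385455406 39.05209010117067
teal [400. 224.  80.]
cupa [372. 120.  55.]
cupb [ 382. -123.   55.]
orange [574. 406.  80.]
box [495. 493.  46.]
brown [303. 199.  80.]
plate2 [616. -98.   6.]
```

```bash
cat >> h.py <<'E'
def go(xyz,yaw,pitch=0):
    "travel (m) & rotation (deg) to a tool-down pose whose tool x has world yaw (deg)"
    s=status.observe(); A=R.from_rotvec(s['orientation'])
    B=R.from_euler('z',yaw,degrees=True)*R.from_euler('x',180,degrees=True)
    print('at',np.round(s['position'],1),'F',np.round(s['contact_force'],1),'w',round(s['grip_width'],1),'t',round(s['time'],2))
    print('travel',np.round(A.inv().apply(np.array(xyz)-s['position'])/1000,4),'rot',np.round((A.inv()*B).as_rotvec(degrees=True),2), 'rowsmin',np.linalg.norm(np.array(xyz)-s['position'])/50)
E
python3 -c "
from h import *
go([480,-385,300],128.9)"
```

```text
at [ 196.6 -645.3  197.7] F [-0.1 -0.6 -0.7] w 85.3 t 0.1
travel [ 0.3469 -0.1665 -0.1022] rot [-5.0000e-02 -6.0000e-02 -1.1195e+02] rowsmin 7.963308659835266
```

```bash
python3 -c "
from h import *
go([445,-330,290],128.9)"
python3 -m creep '[{"jaw":0,"travel":[0.05,-0.02,-0.09],"rotation":[0,0,-8]},{"jaw":0,"travel":[0.1,-0.05,-0.092],"rotation":[0,0,-16]},{"jaw":0,"travel":[0.145,-0.07,-0.092],"rotation":[0,0,-24]},{"jaw":0,"travel":[0.19,-0.09,-0.092],"rotation":[0,0,-32]},{"jaw":0,"travel":[0.235,-0.11,-0.092],"rotation":[0,0,-40]},{"jaw":0,"travel":[0.28,-0.13,-0.092],"rotation":[0,0,-48]},{"jaw":0,"travel":[0.329,-0.145,-0.092],"rotation":[0,0,-56]},{"jaw":0,"travel":[0.329,-0.145,-0.092],"rotation":[0,0,-64]},{"jaw":0,"travel":[0.329,-0.145,-0.092],"rotation":[0,0,-72]},{"jaw":0,"travel":[0.329,-0.145,-0.092],"rotation":[0,0,-80]},{"jaw":0,"travel":[0.329,-0.145,-0.092],"rotation":[0,0,-88]},{"jaw":0,"travel":[0.329,-0.145,-0.092],"rotation":[0,0,-96]}]' 40
python3 -c "
from h import *
go([445,-330,290],128.9); print(status.observe()['joint_pos'])"
```

```text
at [ 196.6 -645.3  197.7] F [-0.1 -0.6 -0.7] w 85.3 t 0.1
travel [ 0.3295 -0.2293 -0.0921] rot [-5.0000e-02 -6.0000e-02 -1.1195e+02] rowsmin 8.237352180821045
time: 1.3
position: [469.1, -410.9, 289.9]
orientation: [-1.727, -2.623, -0.0]
contact_force: [0.1, 0.2, 0.5]
grip_width: 85.1
gripper_force: 0.0
at [ 469.1 -410.9  289.9] F [0.1 0.2 0.5] w 85.1 t 1.3
travel [ 0.0838  0.0099 -0.    ] rot [ -0.02  -0.04 -15.62] rowsmin 1.6881349130597565
[ 0.88570889  0.29822416 -0.34203784  1.59501114  0.10336926  1.2670011
  0.93296497]
```

```bash
python3 -m creep '[{"jaw":0,"travel":[0.04,0.005,0],"rotation":[0,0,-8]},{"jaw":0,"travel":[0.075,0.01,0],"rotation":[0,0,-15.6]},{"jaw":0,"travel":[0.0838,0.01,0],"rotation":[0,0,-15.6]},{"jaw":0,"travel":[0.0838,0.01,0],"rotation":[0,0,-15.6]}]'
python3 -c "
from h import *
shot('wrist','w1'); go([555,182,290],125.4)"
```

```text
time: 1.7
position: [445.5, -329.1, 290.7]
orientation: [1.363, 2.83, -0.001]
contact_force: [0.7, -0.9, -0.8]
grip_width: 85.4
gripper_force: 0.0
at [ 445.6 -330.3  290.5] F [-0.3 -1.   0.5] w 85.1 t 1.75
travel [3.331e-01 4.044e-01 3.000e-04] rot [-0.01  0.03  3.07] rowsmin 10.47791120498746
```

View pics/w1.png

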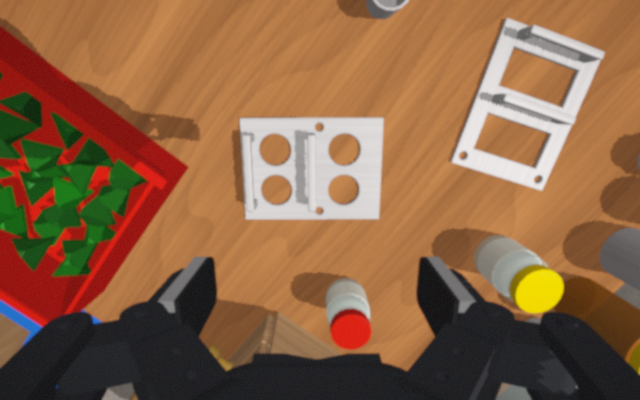

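The wrist view shows the plate square to the camera. Its corners are (241,118), (383,118), (380,219) and (246,219), the small holes are at (319,127) and (319,211), and the bow's bar is at u≈311, v 133–211. The handle is on the left.

Run:
```python
from h import *
h=pt('w1',[319,319],[127,211],zw=6); c=pt('w1',[241,383,380,246],[118,118,219,219],zw=6); b=pt('w1',[311,311],[134,211],zw=37)
print(h,np.linalg.norm(h[0]-h[1])); print(c.mean(0),(c[0]-c[1]),(c[0]-c[3]))
m=h.mean(0); d=h[0]-h[1]; print('yaw',np.degrees(np.arctan2(-d[0],d[1])),'bow',b.mean(0))
y=np.radians(38.9); print('centre from holes',m-10*np.array([np.cos(y),np.sin(y),0]))
e=(c[1]+c[2]-c[0]-c[3])/2; print('yaw c',np.degrees(np.arctan2(e[1],e[0])),np.linalg.norm(e))
```

```text
[[ 419.59933138 -291.05014741    6.        ]
 [ 492.5378643  -382.05166055    6.        ]] 116.62463280913683
[ 449.09220596 -342.17494578    6.        ] [-147.14408078 -117.37800969    0.        ] [-86.97305207 110.37450025   0.        ]
yaw 38.712488996580504 bow [ 447.24018463 -342.34151322   37.        ]
centre from holes [ 448.28616636 -342.83053456    6.        ]
yaw c 38.59505445323189 190.07878346362338
```

```bash
python3 -m creep '[{"jaw":0,"travel":[0.032,0.039,0],"rotation":[0,0,0]},{"jaw":0,"travel":[0.064,0.078,0],"rotation":[0,0,0]},{"jaw":0,"travel":[0.096,0.117,0],"rotation":[0,0,3.07]},{"jaw":0,"travel":[0.128,0.156,0],"rotation":[0,0,3.07]},{"jaw":0,"travel":[0.16,0.195,0],"rotation":[0,0,3.07]},{"jaw":0,"travel":[0.192,0.234,0],"rotation":[0,0,3.07]},{"jaw":0,"travel":[0.224,0.273,0],"rotation":[0,0,3.07]},{"jaw":0,"travel":[0.256,0.312,0],"rotation":[0,0,3.07]},{"jaw":0,"travel":[0.288,0.351,0],"rotation":[0,0,3.07]},{"jaw":0,"travel":[0.32,0.39,0],"rotation":[0,0,3.07]},{"jaw":0,"travel":[0.333,0.4044,0],"rotation":[0,0,3.07]},{"jaw":0,"travel":[0.333,0.4044,0],"rotation":[0,0,3.07]}]'
python3 -c "
from h import *
shot('wrist','w2'); go([562,177,150],125.4); print(status.observe()['joint_pos'])"
```

```text
time: 2.95
position: [555.2, 186.1, 289.7]
orientation: [-1.434, -2.793, -0.002]
contact_force: [0.1, -0.6, 0.7]
grip_width: 85.0
gripper_force: 0.0
at [555.2 183.6 289.6] F [-0.1 -0.7  0.8] w 85.3 t 3.0
travel [-0.0096  0.0017  0.1396] rot [-0.02 -0.1   0.11] rowsmin 2.798163933846036
[ 0.1916227   0.29252152 -0.76378316  1.66248843  0.20846649  1.27167473
  0.00697532]
```

View pics/w2.png

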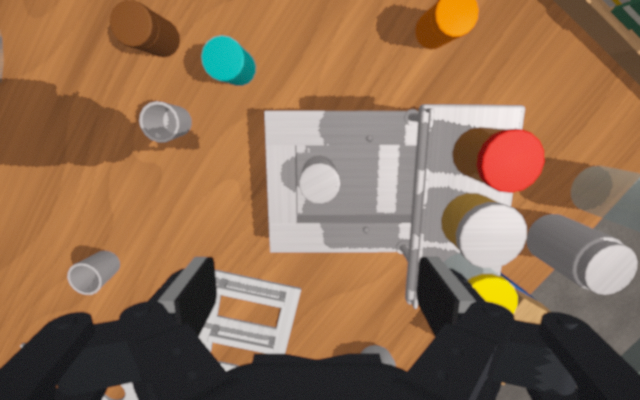

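Here the pins show at (369,139) and (365,230), the front ledge corners at (265,112) and (270,252), and the tin's lid centre at (319,184).

Run:
```python
from h import *
p=cv2.imread('pics/w2.png')
print('tin',pt('w2',319,184,zw=92), 'depth',pt('w2',319,184))
h=pt('w2',[369,365],[139,230],zw=57); f=pt('w2',[265,270],[112,252],zw=50)
print(h,np.linalg.norm(h[0]-h[1]),np.linalg.norm(f[0]-f[1]))
for q in(h,f):
    d=q[0]-q[1]; print('yaw',np.degrees(np.arctan2(-d[0],d[1])))
y=np.radians(35.2); X=np.array([np.cos(y),np.sin(y),0]); print('origin',h.mean(0)-10*X, f.mean(0)+115*X)
cv2.imwrite('pics/c2.png',cv2.resize(p[100:260,255:425],(680,640))[:600])
t=pt('w2',319,184,zw=92); go([t[0],t[1],150],125.2)
```

```text
tin [565.12390625 177.74465915  92.        ] depth [564.96394191 177.95017576  93.25072397]
[[586.02762182 251.24000727  57.        ]
 [652.57710398 157.64366344  57.        ]] 114.8438468288234 179.48996127672777
yaw 35.41383599908549
yaw 35.54631911751141
origin [611.13091392 198.67751219  57.        ] [613.24608945 197.6109786   50.        ]
at [555.2 183.6 289.6] F [-0.1 -0.7  0.8] w 85.3 t 3.0
travel [-0.0108  0.0047  0.1396] rot [-0.02 -0.1   0.31] rowsmin 2.801210780150722
```

View pics/c2.png

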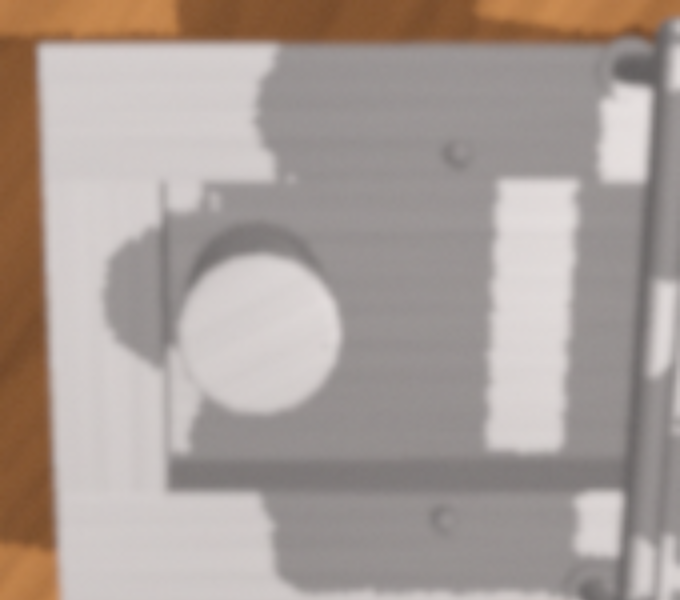

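The crop confirms the pins at (369.3,138.5) and (365.7,229.5) and the lid centre at (320,183). That puts the stand at about (612,198), yaw 35.5°, and the tin at (565,178). Next I'll descend on the tin and grip it.

```bash
python3 -m creep '[{"jaw":0,"travel":[-0.011,0.005,0.04],"rotation":[0,0,0]},{"jaw":0,"travel":[-0.011,0.005,0.085],"rotation":[0,0,0]},{"jaw":0,"travel":[-0.011,0.005,0.13],"rotation":[0,0,0]},{"jaw":0,"travel":[-0.011,0.005,0.17],"rotation":[0,0,0]},{"jaw":0,"travel":[-0.011,0.005,0.205],"rotation":[0,0,0]},{"jaw":0,"travel":[-0.011,0.005,0.228],"rotation":[0,0,0]},{"jaw":0.2,"travel":[-0.011,0.005,0.228],"rotation":[0,0,0]},{"jaw":1,"travel":[-0.011,0.005,0.228],"rotation":[0,0,0]},{"jaw":1,"travel":[-0.011,0.005,0.228],"rotation":[0,0,0]},{"jaw":1,"travel":[-0.011,0.005,0.228],"rotation":[0,0,0]},{"jaw":1,"travel":[-0.011,0.005,0.228],"rotation":[0,0,0]},{"jaw":1,"travel":[-0.011,0.005,0.228],"rotation":[0,0,0]}]' 30
python3 -c "
from h import *
go([565,178,200],125.4);go([450,10,200],125.4)"
```

```text
time: 4.2
position: [565.3, 176.4, 63.0]
orientation: [1.439, 2.792, 0.001]
contact_force: [-0.6, 1.6, 0.2]
grip_width: 0.6
gripper_force: 0.0
at [565.3 176.4  63. ] F [-0.6  1.6  0.2] w 0.6 t 4.2
travel [ 0.0014  0.0008 -0.137 ] rot [0.05 0.03 0.07] rowsmin 2.7402522549522943
at [565.3 176.4  63. ] F [-0.6  1.6  0.2] w 0.6 t 4.2
travel [-0.0687 -0.1903 -0.1371] rot [0.05 0.03 0.07] rowsmin 4.888809641180263
```

The gripper closed on nothing, so I'll look.

```bash
python3 -c "
from h import *
shot('wrist','w3'); shot('top','t3')
a=cv2.imread('pics/w3.png'); b=cv2.imread('pics/t3.png')[130:235,210:315]
cv2.imwrite('pics/m3.png',np.hstack([cv2.resize(a,(480,300)),cv2.resize(b,(300,300),interpolation=2)]))
z=load('w3'); print(z['d'][100:400:50,320])"
```

```text
[179.08719 187.75856   0.      141.30104 118.32618 222.73376]
```

View pics/m3.png

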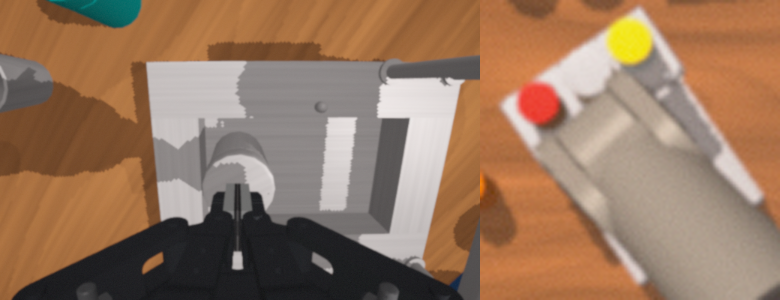

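The tin is still standing, with the closed fingers beside or over it. I'll measure from the depth.

Run:
```python
from h import *
for t,box in (('w2',(150,215,285,355)),('w3',(195,290,265,370))):
    c=cloud(t); z=load(t); v0,v1,u0,u1=box; q=c[v0:v1,u0:u1][z['d'][v0:v1,u0:u1]>0].reshape(-1,3)
    for zz in (70,80,92,100):
        s=q[abs(q[:,2]-zz)<3]; print(t,zz,len(s), s.min(0).round() if len(s) else '', s.max(0).round() if len(s) else '')
z=load('w3'); T=z['T']; print(T[:3,3])
for v in range(200,300,10): print(v,pt('w3',np.array([290,318,345]),np.array([v]*3)).round().tolist())
```

```text
w2 70 18 [542. 178.  67.] [569. 201.  72.]
w2 80 20 [542. 182.  77.] [575. 202.  83.]
w2 92 1292 [542. 155.  89.] [588. 202.  95.]
w2 100 0  
w3 70 178 [542. 177.  67.] [577. 201.  73.]
w3 80 206 [542. 176.  77.] [577. 202.  83.]
w3 92 4218 [542. 157.  89.] [588. 202.  95.]
w3 100 80 [554. 176.  99.] [571. 188. 103.]
[527.19396141 230.05309684 239.26830375]
200 [[543.0, 183.0, 59.0], [551.0, 198.0, 85.0], [567.0, 201.0, 60.0]]
210 [[543.0, 187.0, 88.0], [553.0, 195.0, 92.0], [564.0, 201.0, 87.0]]
220 [[545.0, 184.0, 93.0], [556.0, 192.0, 92.0], [566.0, 199.0, 93.0]]
230 [[548.0, 180.0, 93.0], [558.0, 188.0, 93.0], [569.0, 195.0, 92.0]]
240 [[551.0, 176.0, 93.0], [561.0, 184.0, 92.0], [572.0, 191.0, 92.0]]
250 [[553.0, 172.0, 93.0], [560.0, 185.0, 108.0], [575.0, 187.0, 92.0]]
260 [[553.0, 175.0, 109.0], [560.0, 185.0, 117.0], [572.0, 188.0, 108.0]]
270 [[554.0, 175.0, 118.0], [561.0, 184.0, 125.0], [572.0, 187.0, 117.0]]
280 [[554.0, 176.0, 126.0], [561.0, 184.0, 133.0], [571.0, 187.0, 127.0]]
290 [[552.0, 181.0, 144.0], [563.0, 182.0, 134.0], [566.0, 191.0, 143.0]]
```

Run:
```python
from h import *
z=load('w3'); f,cx,cy,k=z['K']; Ti=np.linalg.inv(z['T'])
s=status.observe(); Rm=R.from_rotvec(s['orientation']).as_matrix()
for o in ([0,0,0],[11,0,0],[11,0,-19],[11,0,-40]):
    w=np.array(s['position'])+Rm@np.array(o); c=Ti[:3,:3]@w+Ti[:3,3]; a,b=c[0]/-c[2],-c[1]/-c[2]; q=1+k*(a*a+b*b)
    print(o,w.round(),cx+f*a*q,cy+f*b*q,-c[2])
# finger points in tool coords
c=cloud('w3'); d=z['d']; L=(c-s['position'])@Rm
m=(d>0)&(abs(L[...,1])<12)&(c[...,2]>97); Q=L[m]; Q=Q[np.argsort(-Q[:,2])]; print(len(Q),Q[:8].round(1))
p=z['p']; cv2.imwrite('pics/c3.png',cv2.resize(p[190:310,240:400],(800,600),interpolation=cv2.INTER_CUBIC))
```

```text
[0, 0, 0] [565. 176.  63.] 315.6296034389898 234.09625580889943 187.71834703906995
[11, 0, 0] [559. 185.  63.] 315.6290446291556 215.15326108010564 184.79305156722285
[11, 0, -19] [559. 185.  82.] 315.5575641926942 226.573006109557 166.47722852701764
[11, 0, -40] [559. 185. 103.] 315.45789178596675 242.51185104334186 146.2334241141593
13907 [[  8.6   5.1 -35.8]
 [  8.9  -0.7 -36.5]
 [  9.    3.3 -36.7]
 [  9.1   0.2 -36.9]
 [  9.1   6.  -37. ]
 [  9.1   4.2 -37. ]
 [  9.1  -2.4 -37. ]
 [  9.1   6.4 -37.1]]
```

View pics/c3.png

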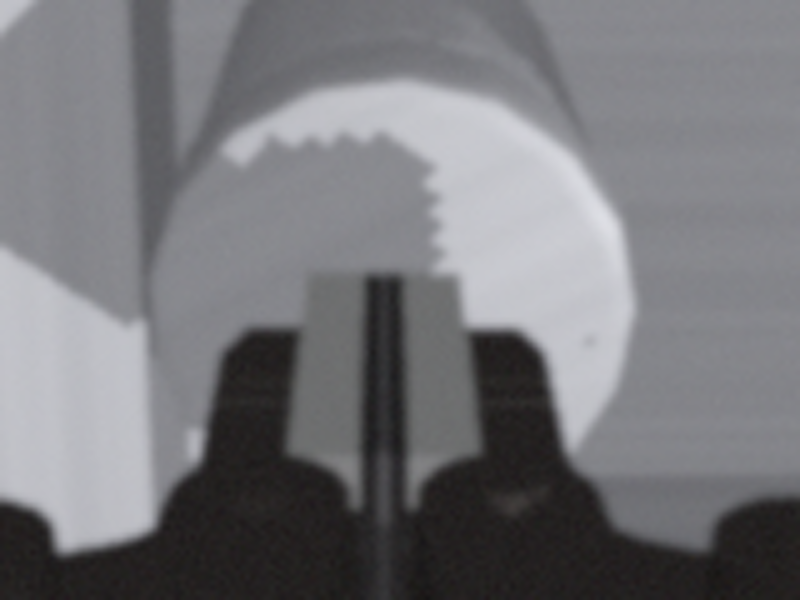

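The fingertips actually sit about 36 mm short of the reported TCP: the tip depth reads z≈98 at TCP z=63, above the lid at 92. I'll allow for that by opening, descending another 40 mm and gripping.

```bash
python3 -m creep '[{"jaw":0,"travel":[0.001,0,0],"rotation":[0,0,0]},{"jaw":0,"travel":[0.001,0,0],"rotation":[0,0,0]},{"jaw":0,"travel":[0.001,0,0],"rotation":[0,0,0]},{"jaw":0,"travel":[0.001,0,0],"rotation":[0,0,0]},{"jaw":0,"travel":[0.001,0,0.015],"rotation":[0,0,0]},{"jaw":0,"travel":[0.001,0,0.03],"rotation":[0,0,0]},{"jaw":0,"travel":[0.001,0,0.04],"rotation":[0,0,0]},{"jaw":0.3,"travel":[0.001,0,0.04],"rotation":[0,0,0]},{"jaw":1,"travel":[0.001,0,0.04],"rotation":[0,0,0]},{"jaw":1,"travel":[0.001,0,0.04],"rotation":[0,0,0]},{"jaw":1,"travel":[0.001,0,0.04],"rotation":[0,0,0]},{"jaw":1,"travel":[0.001,0,0.04],"rotation":[0,0,0]}]' 30
python3 -c "
from h import *
go([565,178,200],125.4);go([450,10,150],125.4)"
```

```text
time: 5.5
position: [564.7, 177.3, 22.8]
orientation: [1.439, 2.792, 0.001]
contact_force: [-0.1, 0.0, 1.3]
grip_width: 45.8
gripper_force: 30.9
at [564.7 177.3  22.8] F [-0.1  0.   1.3] w 45.8 t 5.5
travel [ 0.0004  0.0008 -0.1772] rot [0.04 0.01 0.07] rowsmin 3.5444040173974414
at [564.7 177.3  22.8] F [-0.1  0.   1.3] w 45.8 t 5.5
travel [-0.0697 -0.1904 -0.1273] rot [0.04 0.01 0.07] rowsmin 4.788299152451789
```

```bash
python3 -m creep '[{"jaw":1,"travel":[0,0,-0.02],"rotation":[0,0,0]},{"jaw":1,"travel":[0,0,-0.06],"rotation":[0,0,0]},{"jaw":1,"travel":[0,0,-0.1],"rotation":[0,0,0]},{"jaw":1,"travel":[-0.01,-0.03,-0.12],"rotation":[0,0,0]},{"jaw":1,"travel":[-0.025,-0.07,-0.12],"rotation":[0,0,0]},{"jaw":1,"travel":[-0.04,-0.11,-0.12],"rotation":[0,0,0]},{"jaw":1,"travel":[-0.055,-0.15,-0.12],"rotation":[0,0,0]},{"jaw":1,"travel":[-0.07,-0.19,-0.11],"rotation":[0,0,0]},{"jaw":1,"travel":[-0.07,-0.19,-0.08],"rotation":[0,0,0]},{"jaw":1,"travel":[-0.07,-0.19,-0.045],"rotation":[0,0,0]},{"jaw":1,"travel":[-0.07,-0.19,-0.015],"rotation":[0,0,0]},{"jaw":1,"travel":[-0.07,-0.19,-0.005],"rotation":[0,0,0]}]'
python3 -c "
from h import *
go([450,10,11.5],125.4)"
```

```text
time: 6.7
position: [448.8, 9.8, 25.4]
orientation: [-1.438, -2.79, 0.002]
contact_force: [0.4, 1.2, -1.1]
grip_width: 46.2
gripper_force: 31.3
at [448.8   9.8  25.4] F [ 0.4  1.2 -1.1] w 46.2 t 6.7
travel [-0.0006  0.0012  0.0139] rot [-0.13 -0.11  0.08] rowsmin 0.27828555274825795
```

```bash
python3 -m creep '[{"jaw":1,"travel":[0,0,0.007],"rotation":[0,0,0]},{"jaw":1,"travel":[0,0,0.012],"rotation":[0,0,0]},{"jaw":1,"travel":[0,0,0.0145],"rotation":[0,0,0]},{"jaw":1,"travel":[0,0,0.0145],"rotation":[0,0,0]}]'
```

```text
time: 7.1
position: [450.8, 9.9, 13.3]
orientation: [1.439, 2.792, 0.0]
contact_force: [0.6, 0.0, -1.6]
grip_width: 45.8
gripper_force: 31.3
```

```bash
python3 -m creep '[{"jaw":1,"travel":[0,0,0.001],"rotation":[0,0,0]},{"jaw":1,"travel":[0,0,0.0025],"rotation":[0,0,0]},{"jaw":1,"travel":[0,0,0.0025],"rotation":[0,0,0]}]'
```

```text
time: 7.4
position: [450.7, 9.9, 10.7]
orientation: [1.439, 2.792, 0.0]
contact_force: [0.4, -0.2, 3.1]
grip_width: 46.2
gripper_force: 31.6
```

Contact is felt, about 3 N. I'll release and rise.

```bash
python3 -m creep '[{"jaw":0.6,"travel":[0,0,0],"rotation":[0,0,0]},{"jaw":0.3,"travel":[0,0,0],"rotation":[0,0,0]},{"jaw":0,"travel":[0,0,0],"rotation":[0,0,0]},{"jaw":0,"travel":[0,0,0],"rotation":[0,0,0]},{"jaw":0,"travel":[0,0,-0.03],"rotation":[0,0,0]},{"jaw":0,"travel":[0,0,-0.07],"rotation":[0,0,0]},{"jaw":0,"travel":[0,0,-0.12],"rotation":[0,0,0]},{"jaw":0,"travel":[0,0,-0.12],"rotation":[0,0,0]}]'
python3 -c "
from h import *
go([448,-342.5,129],128.7)"
```

```text
time: 8.2
position: [453.2, 10.4, 135.4]
orientation: [1.436, 2.786, 0.004]
contact_force: [0.1, 0.2, -1.2]
grip_width: 85.5
gripper_force: 0.0
at [453.2  10.4 135.4] F [ 0.1  0.2 -1.2] w 85.5 t 8.2
travel [-0.2843 -0.2091  0.0067] rot [ 0.32  0.3  -3.23] rowsmin 7.059711096381608
```

```bash
python3 -m creep '[{"jaw":0,"travel":[-0.04,-0.03,0],"rotation":[0,0,0]},{"jaw":0,"travel":[-0.08,-0.06,0],"rotation":[0,0,-1]},{"jaw":0,"travel":[-0.12,-0.09,0],"rotation":[0,0,-2]},{"jaw":0,"travel":[-0.16,-0.12,0],"rotation":[0,0,-3]},{"jaw":0,"travel":[-0.2,-0.15,0],"rotation":[0,0,-3.2]},{"jaw":0,"travel":[-0.24,-0.18,0],"rotation":[0,0,-3.2]},{"jaw":0.3,"travel":[-0.284,-0.209,0.007],"rotation":[0,0,-3.2]},{"jaw":0.5,"travel":[-0.284,-0.209,0.04],"rotation":[0,0,-3.2]},{"jaw":0.5,"travel":[-0.284,-0.209,0.08],"rotation":[0,0,-3.2]},{"jaw":0.5,"travel":[-0.284,-0.209,0.11],"rotation":[0,0,-3.2]},{"jaw":0.5,"travel":[-0.284,-0.209,0.11],"rotation":[0,0,-3.2]},{"jaw":0.5,"travel":[-0.284,-0.209,0.11],"rotation":[0,0,-3.2]}]'
python3 - <<'E'
from h import *
shot('wrist','w4'); go([448,-342.5,-22],128.7)
s=status.observe(); Rm=R.from_rotvec(s['orientation']).as_matrix(); z=load('w4')
c=cloud('w4'); L=(c-s['position'])@Rm; d=z['d']>0
for lo,hi in ((34,41),(2,9)):
    m=d&(c[...,2]>lo)&(c[...,2]<hi)&(abs(L[...,1])<20)&(abs(L[...,0])<80) if lo>20 else d&(c[...,2]>lo)&(c[...,2]<hi)&(abs(L[...,0])<100)
    Q=L[m]; print(lo,len(Q),np.median(Q,0),np.percentile(Q,[1,99],axis=0).round(1))
cv2.imwrite('pics/w4c.png',z['p'][:,:,::-1])
E
```

```text
time: 9.4
position: [445.0, -342.3, 20.6]
orientation: [-1.36, -2.831, -0.001]
contact_force: [0.2, 1.1, -0.4]
grip_width: 42.9
gripper_force: 0.0
at [ 445.7 -342.8   21.5] F [ 0.1 -0.7  0.4] w 42.7 t 9.45
travel [-0.0012  0.002   0.0435] rot [ 0.03  0.05 -0.01] rowsmin 0.8720086948955005
34 3551 [  5.49790651   1.86784163 -15.98192253] [[-48.1  -2.9 -17.4]
 [ 48.6   6.8 -13.9]]
2 46241 [17.71179183  4.16277679 14.91080532] [[ -67.7 -185.1   13.3]
 [  86.6  157.9   19.4]]
```

View pics/w4c.png

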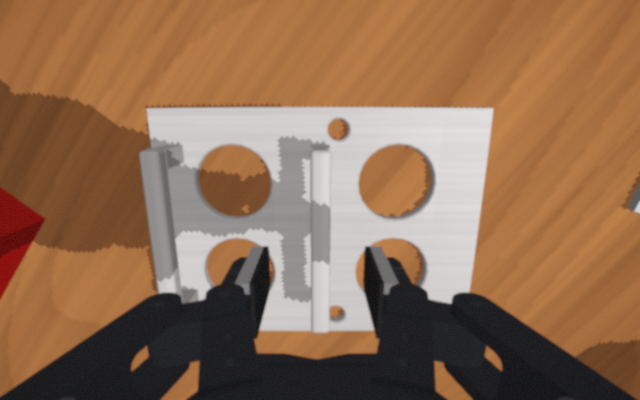

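The fingers straddle the bow bar (u 312–330), which is centred in tool x and 2 mm off in y. I'll lower and grip.

```bash
python3 -m creep '[{"jaw":0.5,"travel":[0,0.002,0.02],"rotation":[0,0,0]},{"jaw":0.5,"travel":[0,0.002,0.035],"rotation":[0,0,0]},{"jaw":0.5,"travel":[0,0.002,0.043],"rotation":[0,0,0]},{"jaw":0.5,"travel":[0,0.002,0.043],"rotation":[0,0,0]},{"jaw":1,"travel":[0,0.002,0.043],"rotation":[0,0,0]},{"jaw":1,"travel":[0,0.002,0.043],"rotation":[0,0,0]},{"jaw":1,"travel":[0,0.002,0.043],"rotation":[0,0,0]},{"jaw":1,"travel":[0,0.002,0.043],"rotation":[0,0,0]}]' 60
```

```text
time: 10.25
position: [446.9, -341.7, -21.9]
orientation: [1.36, 2.831, -0.0]
contact_force: [-0.3, 1.4, 4.2]
grip_width: 8.9
gripper_force: 58.6
```

```bash
python3 -m creep '[{"jaw":1,"travel":[0,0,-0.005],"rotation":[0,0,0]},{"jaw":1,"travel":[0,0,-0.015],"rotation":[0,0,0]},{"jaw":1,"travel":[0,0,-0.035],"rotation":[0,0,0]},{"jaw":1,"travel":[0,0,-0.065],"rotation":[0,0,0]},{"jaw":1,"travel":[0,0,-0.1],"rotation":[0,0,0]},{"jaw":1,"travel":[0,0,-0.13],"rotation":[0,0,0]},{"jaw":1,"travel":[0,0,-0.135],"rotation":[0,0,0]},{"jaw":1,"travel":[0,0,-0.135],"rotation":[0,0,0]}]'
python3 - <<'E'
from h import *
go([553,155.6,113],125.5)
E
```

```text
time: 11.05
position: [446.7, -341.8, 113.5]
orientation: [1.36, 2.83, -0.001]
contact_force: [-0.5, -1.0, -2.6]
grip_width: 9.2
gripper_force: 58.8
at [ 446.7 -341.8  113.5] F [-0.5 -1.  -2.6] w 9.2 t 11.05
travel [ 3.220e-01  3.937e-01 -1.000e-04] rot [0.01 0.12 3.16] rowsmin 10.172805101679296
```

```bash
python3 -m creep '[{"jaw":1,"travel":[0.01,0.012,0],"rotation":[0,0,0]},{"jaw":1,"travel":[0.035,0.043,0],"rotation":[0,0,0]},{"jaw":1,"travel":[0.065,0.08,0],"rotation":[0,0,1]},{"jaw":1,"travel":[0.096,0.117,0],"rotation":[0,0,2]},{"jaw":1,"travel":[0.127,0.155,0],"rotation":[0,0,3.1]},{"jaw":1,"travel":[0.158,0.193,0],"rotation":[0,0,3.1]},{"jaw":1,"travel":[0.189,0.231,0],"rotation":[0,0,3.1]},{"jaw":1,"travel":[0.22,0.269,0],"rotation":[0,0,3.1]},{"jaw":1,"travel":[0.25,0.306,0],"rotation":[0,0,3.1]},{"jaw":1,"travel":[0.28,0.342,0],"rotation":[0,0,3.1]},{"jaw":1,"travel":[0.303,0.37,0],"rotation":[0,0,3.1]},{"jaw":1,"travel":[0.315,0.385,0],"rotation":[0,0,3.1]}]'
python3 - <<'E'
from h import *
go([553,155.6,113],125.5)
E
```

```text
time: 12.25
position: [548.9, 149.6, 111.0]
orientation: [-1.43, -2.795, -0.0]
contact_force: [0.1, -0.2, -2.4]
grip_width: 9.0
gripper_force: 58.8
at [548.9 149.6 111. ] F [ 0.1 -0.2 -2.4] w 9.0 t 12.25
travel [ 0.0025  0.0069 -0.002 ] rot [-0.05 -0.14  0.32] rowsmin 0.15141507877454755
```

```bash
python3 -m creep '[{"jaw":1,"travel":[0.004,0.006,0],"rotation":[-1,0,0]},{"jaw":1,"travel":[0.007,0.01,0],"rotation":[-2.5,0,0]},{"jaw":1,"travel":[0.007,0.01,0.01],"rotation":[-4.1,0,0]},{"jaw":1,"travel":[0.007,0.01,0.03],"rotation":[-4.1,0,0]},{"jaw":1,"travel":[0.007,0.01,0.05],"rotation":[-4.1,0,0]},{"jaw":1,"travel":[0.007,0.01,0.06],"rotation":[-4.1,0,0]},{"jaw":1,"travel":[0.007,0.01,0.06],"rotation":[-4.1,0,0]},{"jaw":1,"travel":[0.007,0.01,0.06],"rotation":[-4.1,0,0]}]'
python3 - <<'E'
from h import *
s=status.observe(); print(s['position'],(R.from_rotvec(s['orientation'])).as_matrix().round(3)); shot('wrist','w5')
E
```

```text
time: 13.05
position: [554.2, 156.7, 52.5]
orientation: [1.421, 2.764, 0.099]
contact_force: [-0.1, -0.2, -2.6]
grip_width: 8.8
gripper_force: 58.8
[554.1525337  156.70268276  52.49777865] [[-0.582  0.811  0.058]
 [ 0.813  0.58   0.042]
 [ 0.     0.071 -0.997]]
```

View pics/w5.png

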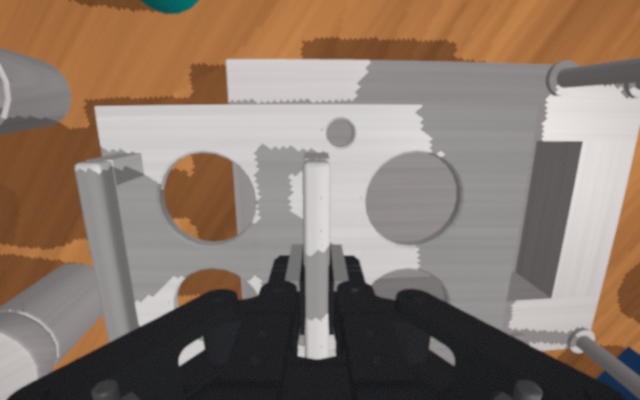

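The plate hangs level across its width with its lead end up over the mouth. Its left edge is near row 105, and the stand's left edge near row 62. My picture views are used up, so from here I'll use depth numbers.

```bash
cat >> h.py <<'E'
O=np.array([612,198,0.]); YS=np.radians(35.5); RS=np.array([[np.cos(YS),np.sin(YS),0],[-np.sin(YS),np.cos(YS),0],[0,0,1]])
def scl(tag):
    z=load(tag); return (cloud(tag)-O)@RS.T, z['d']>0
E
python3 - <<'E'
from h import *
S,ok=scl('w5')
# by stand-x bins: plate left edge y, stand left edge y
for x in range(-160,60,20):
    m=ok&(abs(S[...,0]-x)<6)&(S[...,1]>30)
    a=m&(S[...,2]>60)&(S[...,2]<90); b=m&(abs(S[...,2]-50)<4)
    print(x,[ (q.sum(),np.percentile(S[q][:,1],99).round(1),np.median(S[q][:,2]).round(1)) if q.sum()>5 else None for q in(a,b)])
for y in (20,40,60,80):
    m=ok&(abs(S[...,1]-y)<4)
    a=m&(S[...,2]>60)&(S[...,2]<95)&(S[...,0]<60); b=m&(abs(S[...,2]-50)<4)
    print('y',y,[np.percentile(S[q][:,0],[1,99]).round(1) if q.sum()>5 else None for q in(a,b)])
E
```

```text
-160 [(np.int64(1594), np.float64(68.5), np.float64(74.9)), None]
-140 [(np.int64(2006), np.float64(68.3), np.float64(76.2)), None]
-120 [(np.int64(1335), np.float64(68.6), np.float64(77.7)), (np.int64(95), np.float64(90.1), np.float64(50.7))]
-100 [(np.int64(2283), np.float64(68.5), np.float64(79.1)), (np.int64(1107), np.float64(90.3), np.float64(50.7))]
-80 [(np.int64(2015), np.float64(68.4), np.float64(80.5)), (np.int64(1103), np.float64(90.8), np.float64(50.7))]
-60 [(np.int64(2027), np.float64(68.5), np.float64(81.9)), (np.int64(1525), np.float64(90.7), np.float64(50.7))]
-40 [(np.int64(1513), np.float64(68.6), np.float64(83.3)), (np.int64(1028), np.float64(90.6), np.float64(50.7))]
-20 [(np.int64(1480), np.float64(68.8), np.float64(84.8)), (np.int64(988), np.float64(90.9), np.float64(50.7))]
0 [(np.int64(2393), np.float64(68.6), np.float64(86.2)), (np.int64(974), np.float64(91.3), np.float64(50.7))]
20 [(np.int64(1507), np.float64(68.9), np.float64(87.4)), (np.int64(929), np.float64(90.9), np.float64(50.7))]
40 [None, (np.int64(870), np.float64(91.0), np.float64(50.7))]
y 20 [array([-162.6,   21.1]), array([-114.1,  115. ])]
y 40 [array([-151.4,   20.6]), array([-114.,  115.])]
y 60 [array([-165.9,   19.7]), array([-228.8,  114.4])]
y 80 [array([54.2, 59.7]), array([-218. ,  103.7])]
```

```bash
python3 -m creep '[{"jaw":1,"travel":[0.002,-0.0005,0.007],"rotation":[0,0,-0.25]},{"jaw":1,"travel":[0.002,-0.001,0.013],"rotation":[0,0,-0.25]},{"jaw":1,"travel":[0.002,-0.0013,0.018],"rotation":[0,0,-0.25]},{"jaw":1,"travel":[0.002,-0.0013,0.0195],"rotation":[0,0,-0.25]},{"jaw":1,"travel":[0.002,-0.0013,0.0195],"rotation":[0,0,-0.25]},{"jaw":1,"travel":[0.002,-0.0013,0.0195],"rotation":[0,0,-0.25]}]'; python3 -m creep '[{"jaw":1,"travel":[0,0,0.001],"rotation":[0,0,0]},{"jaw":1,"travel":[0,0,0.001],"rotation":[0,0,0]}]'
```

```text
time: 13.7
position: [553.3, 158.4, 32.9]
orientation: [1.415, 2.766, 0.099]
contact_force: [0.4, -0.2, -3.4]
grip_width: 8.8
gripper_force: 58.8
time: 13.9
position: [553.3, 158.4, 31.9]
orientation: [1.415, 2.766, 0.099]
contact_force: [0.8, 0.2, -2.6]
grip_width: 8.7
gripper_force: 58.8
```

```bash
python3 -m creep '[{"jaw":1,"travel":[0,0,0.001],"rotation":[0,0,0]},{"jaw":1,"travel":[0,0,0.001],"rotation":[0,0,0]}]'; python3 -m creep '[{"jaw":1,"travel":[0,0,0.001],"rotation":[0,0,0]},{"jaw":1,"travel":[0,0,0.001],"rotation":[0,0,0]}]'
```

```text
time: 14.1
position: [553.5, 158.4, 31.1]
orientation: [1.415, 2.766, 0.099]
contact_force: [-1.4, -1.2, 3.0]
grip_width: 8.9
gripper_force: 59.7
time: 14.3
position: [553.6, 158.5, 30.9]
orientation: [1.414, 2.765, 0.099]
contact_force: [-9.5, -5.2, 22.6]
grip_width: 8.8
gripper_force: 62.2
```

Seated. I'll back off the preload, release and rise.

```bash
python3 -m creep '[{"jaw":1,"travel":[0,0,-0.001],"rotation":[0,0,0]},{"jaw":1,"travel":[0,0,-0.001],"rotation":[0,0,0]},{"jaw":0.85,"travel":[0,0,-0.001],"rotation":[0,0,0]},{"jaw":0.7,"travel":[0,0,-0.001],"rotation":[0,0,0]},{"jaw":0.5,"travel":[0,0,-0.001],"rotation":[0,0,0]},{"jaw":0.5,"travel":[0,0,-0.001],"rotation":[0,0,0]},{"jaw":0.5,"travel":[0,-0.001,-0.03],"rotation":[0,0,0]},{"jaw":0.5,"travel":[0,-0.002,-0.06],"rotation":[0,0,0]},{"jaw":0.5,"travel":[0,-0.004,-0.08],"rotation":[4.1,0,0]},{"jaw":0.5,"travel":[0,-0.004,-0.08],"rotation":[4.1,0,0]},{"jaw":0.5,"travel":[0,-0.004,-0.08],"rotation":[4.1,0,0]}]'
cat > pl.py <<'E'
from h import *
import sys
shot('wrist',sys.argv[1]); S,ok=scl(sys.argv[1])
s=status.observe(); print('tcp stand',((np.array(s['position'])-O)@RS.T).round(1),'F',np.round(s['contact_force'],1),'t',s['time'])
for y in (20,35,62,66):
    m=ok&(abs(S[...,1]-y)<3)&(S[...,2]>53)&(S[...,2]<75)&(S[...,0]<60)
    if m.sum()>20:
        Q=S[m]; k=np.polyfit(Q[:,0],Q[:,2],1); print('y',y,'x',np.percentile(Q[:,0],[.5,99.5]).round(1),'z=%.2f%+.4fx'%(k[1],k[0]))
for x in range(-150,90,30):
    m=ok&(abs(S[...,0]-x)<8)&(S[...,1]>30); a=m&(S[...,2]>53.5)&(S[...,2]<75); b=m&(abs(S[...,2]-50.5)<2.5)
    print(x,[(np.percentile(S[q][:,1],99).round(1),np.median(S[q][:,2]).round(1)) if q.sum()>5 else None for q in(a,b)])
m=ok&(S[...,2]>78)&(S[...,2]<100)&(S[...,0]<0)&(abs(S[...,1])<60); Q=S[m]
for lo,hi in ((-175,-115),(-115,0)):
    q=Q[(Q[:,0]>lo)&(Q[:,0]<hi)]
    if len(q): print('bar',len(q),np.median(q,0).round(1),np.percentile(q,[1,99],axis=0).round(1).tolist())
E
python3 pl.py w6
```

```text
time: 15.4
position: [545.7, 153.0, 109.3]
orientation: [1.43, 2.796, 0.001]
contact_force: [-0.3, -0.6, -0.4]
grip_width: 42.7
gripper_force: 0.0
tcp stand [-80.7   1.9 108.7] F [-0.5  0.2  0.5] t 15.45
y 20 x [-158.6   21.1] z=64.59+0.0699x
y 35 x [-158.6   21.3] z=64.65+0.0703x
y 62 x [-257.2   20.9] z=63.91+0.0538x
y 66 x [-259.9   21. ] z=64.04+0.0560x
-150 [(np.float64(125.6), np.float64(54.8)), (np.float64(126.8), np.float64(52.1))]
-120 [(np.float64(69.8), np.float64(56.2)), (np.float64(90.1), np.float64(50.7))]
-90 [(np.float64(69.8), np.float64(58.4)), (np.float64(90.3), np.float64(50.8))]
-60 [(np.float64(70.0), np.float64(60.5)), (np.float64(90.5), np.float64(50.7))]
-30 [(np.float64(70.4), np.float64(62.7)), (np.float64(90.8), np.float64(50.7))]
0 [(np.float64(70.7), np.float64(64.8)), (np.float64(90.7), np.float64(50.6))]
30 [(np.float64(70.4), np.float64(65.3)), (np.float64(91.2), np.float64(50.6))]
60 [(np.float64(92.8), np.float64(60.0)), (np.float64(92.0), np.float64(50.7))]
bar 2683 [-154.7    5.6   84.4] [[-160.7, -47.0, 78.3], [-151.0, 49.4, 86.2]]
bar 2629 [-74.6   6.7  90.3] [[-79.6, -47.3, 84.4], [-69.5, 50.7, 92.0]]
```

The plate rests as planned: slope 0.07, centre x≈−74, side gaps even. Next I'll take the end handle with the tool tilted to match.

```bash
python3 -m creep '[{"jaw":0.5,"travel":[-0.0005,-0.036,0],"rotation":[0,0,0]},{"jaw":0.5,"travel":[-0.0005,-0.0717,0],"rotation":[-4,0,0]},{"jaw":0.5,"travel":[-0.0005,-0.0717,0.01],"rotation":[-4,0,0]},{"jaw":0.5,"travel":[-0.0005,-0.0717,0.035],"rotation":[-4,0,0]},{"jaw":0.5,"travel":[-0.0005,-0.0717,0.06],"rotation":[-4,0,0]},{"jaw":0.5,"travel":[-0.0005,-0.0717,0.075],"rotation":[-4,0,0]},{"jaw":0.5,"travel":[-0.0005,-0.0717,0.0807],"rotation":[-4,0,0]},{"jaw":0.5,"travel":[-0.0005,-0.0717,0.0807],"rotation":[-4,0,0]}]'; python3 pl.py w7 | tail -3;python3 pl.py w7|head -1
```

```text
time: 16.25
position: [487.1, 110.6, 28.0]
orientation: [1.415, 2.769, 0.096]
contact_force: [0.5, -0.1, -0.1]
grip_width: 42.8
gripper_force: 0.0
60 [None, None]
bar 6300 [-155.3   10.8   84.6] [[-161.2, -31.8, 79.3], [-122.7, 49.9, 98.7]]
bar 5727 [-77.9  22.8  89.8] [[-80.2, -36.5, 79.5], [-70.6, 50.7, 91.7]]
tcp stand [-151.7    1.    29.1] F [0.7 0.5 0.1] t 16.35
```

```bash
python3 -m creep '[{"jaw":0.7,"travel":[0,0,0],"rotation":[0,0,0]},{"jaw":0.85,"travel":[0,0,0],"rotation":[0,0,0]},{"jaw":1,"travel":[0,0,0],"rotation":[0,0,0]},{"jaw":1,"travel":[0,0,0],"rotation":[0,0,0]},{"jaw":1,"travel":[0,0,0],"rotation":[0,0,0]}]' 40; python3 -c "
from h import *
s=status.observe(); print(((np.array(s['position'])-O)@RS.T).round(1))"
```

```text
time: 16.85
position: [487.9, 110.3, 29.0]
orientation: [1.415, 2.766, 0.097]
contact_force: [-1.2, -1.3, 5.5]
grip_width: 9.3
gripper_force: 42.5
[-151.9    0.7   29. ]
```

```bash
python3 -m creep '[{"jaw":1,"travel":[0,0.002,0],"rotation":[0,0,0]},{"jaw":1,"travel":[0,0.007,0],"rotation":[0,0,0]},{"jaw":1,"travel":[0,0.013,0],"rotation":[0,0,0]},{"jaw":1,"travel":[0,0.02,0],"rotation":[0,0,0]},{"jaw":1,"travel":[0,0.027,0],"rotation":[0,0,0]},{"jaw":1,"travel":[0,0.034,0],"rotation":[0,0,0]},{"jaw":1,"travel":[0,0.04,0],"rotation":[0,0,0]},{"jaw":1,"travel":[0,0.045,0],"rotation":[0,0,0]},{"jaw":1,"travel":[0,0.045,0],"rotation":[0,0,0]}]'; python3 pl.py w8
```

```text
time: 17.75
position: [524.6, 136.5, 32.5]
orientation: [1.415, 2.766, 0.096]
contact_force: [-3.5, -4.9, 15.5]
grip_width: 8.8
gripper_force: 43.9
tcp stand [-106.9    0.7   32.5] F [-3.  -2.8 14.9] t 17.8
y 20 x [-121.2   48.8] z=64.10+0.0646x
y 35 x [-121.4   44.9] z=64.03+0.0632x
y 62 x [-229.    37.3] z=64.10+0.0560x
y 66 x [-223.9   36.5] z=64.24+0.0582x
-150 [None, None]
-120 [(np.float64(69.7), np.float64(56.4)), (np.float64(90.8), np.float64(50.7))]
-90 [(np.float64(69.9), np.float64(58.2)), (np.float64(90.4), np.float64(50.7))]
-60 [(np.float64(70.2), np.float64(60.5)), (np.float64(90.7), np.float64(50.7))]
-30 [(np.float64(70.2), np.float64(62.6)), (np.float64(90.8), np.float64(50.7))]
0 [(np.float64(70.6), np.float64(64.6)), (np.float64(91.1), np.float64(50.6))]
30 [(np.float64(70.6), np.float64(66.6)), (np.float64(91.4), np.float64(50.6))]
60 [None, (np.float64(80.4), np.float64(50.2))]
bar 947 [-119.2   10.1   87.7] [[-128.5, -26.1, 78.4], [-115.0, 47.6, 99.7]]
bar 12014 [-33.9  14.8  88.7] [[-114.8, -32.0, 79.3], [-24.7, 50.5, 96.6]]
```

```bash
python3 -m creep '[{"jaw":1,"travel":[0,0.004,-0.0005],"rotation":[0,0,0]},{"jaw":1,"travel":[0,0.01,-0.0006],"rotation":[0,0,0]},{"jaw":1,"travel":[0,0.016,-0.0006],"rotation":[0,0,0]},{"jaw":1,"travel":[0,0.021,-0.0006],"rotation":[0,0,0]},{"jaw":1,"travel":[0,0.025,-0.0006],"rotation":[0,0,0]},{"jaw":1,"travel":[0,0.027,-0.0006],"rotation":[0,0,0]},{"jaw":1,"travel":[0,0.027,-0.0006],"rotation":[0,0,0]}]'
python3 - <<'E'
from h import *
shot('wrist','w9'); S,ok=scl('w9'); s=status.observe(); print(((np.array(s['position'])-O)@RS.T).round(1))
m=ok&(S[...,2]>84)&(S[...,2]<100)&(S[...,0]>-40)&(S[...,0]<30)&(S[...,1]>15)&(S[...,1]<48); Q=S[m]; print('bow',np.percentile(Q,[1,50,99],axis=0).round(1))
# hole neighbourhood: points below plate plane near (10,58)
X,Y,Z=S[...,0],S[...,1],S[...,2]; m=ok&(abs(X-8)<14)&(abs(Y-58.5)<9)&(abs(Z-60)<16)
pl=64.3+.069*X; h=m&(Z<pl-2.5); Q=S[h]; print('hole px',h.sum(),Q.mean(0).round(1) if len(Q) else ''); 
if len(Q): print(np.percentile(Q,[2,98],axis=0).round(1), np.histogram(Q[:,2],bins=8))
vv,uu=np.where(h); print(uu.min() if len(uu) else '',uu.max() if len(uu) else '',vv.min() if len(uu) else '',vv.max() if len(uu) else '')
E
```

```text
time: 18.5
position: [545.9, 152.6, 34.1]
orientation: [1.415, 2.768, 0.097]
contact_force: [0.4, -0.2, -3.5]
grip_width: 9.1
gripper_force: 41.2
[-80.5   1.4  34. ]
bow [[-7.5 15.4 84.6]
 [-5.1 32.2 92.7]
 [ 2.4 47.7 94.4]]
hole px 1113 [11.8 58.8 59.6]
[[-5.  50.5 50.1]
 [21.5 66.9 63. ]] (array([ 78,  49,   0,   8, 105, 171, 215, 487]), array([49.10790584, 50.87850873, 52.64911161, 54.4197145 , 56.19031738,
       57.96092027, 59.73152315, 61.50212604, 63.27272892]))
482 547 114 154
```

```bash
cat > hole.py <<'E'
from h import *
import sys
S,ok=scl(sys.argv[1]); X,Y,Z=S[...,0],S[...,1],S[...,2]
m=ok&(abs(X-8)<20)&(abs(Y-58)<10)&(Z>45)&(Z<75)
A=S[m]; k=np.linalg.lstsq(np.c_[A[:,:2],np.ones(len(A))],A[:,2],rcond=None)[0]
for _ in range(5):
    r_=A[:,2]-A[:,:2]@k[:2]-k[2]; g=abs(r_)<1.2; B=A[g]; k=np.linalg.lstsq(np.c_[B[:,:2],np.ones(len(B))],B[:,2],rcond=None)[0]
print('plane',k.round(4))
res=Z-(X*k[0]+Y*k[1]+k[2]); h=m&(res<-1.2)
n,lab,st,ce=cv2.connectedComponentsWithStats(h.astype(np.uint8))
for i in range(1,n):
    if st[i,4]>15:
        q=S[lab==i]; print(st[i],ce[i].round(1),'meanres',res[lab==i].mean().round(1),q.mean(0).round(1))
        # hole centre on the plate plane: intersect rays through blob bbox centre
        u,v=st[i,0]+st[i,2]/2-.5,st[i,1]+st[i,3]/2-.5
        w=(pt(sys.argv[1],u,v,zw=k[2]+8*k[0]+58*k[1])-O)@RS.T; print(' on plate',w.round(1))
        pin=q[(q[:,2]>55)&(q[:,2]<60.5)]; led=q[q[:,2]<54]; print(' pin pts',len(pin),pin.mean(0).round(1) if len(pin) else '','ledge',len(led))
z=load(sys.argv[1]);
E
python3 hole.py w9
```

```text
plane [4.57000e-02 4.40000e-03 6.20393e+01]
[503 118  28  29 524] [516.5 131.6] meanres -6.0 [12.6 59.4 56.9]
 on plate [ 8.6 59.5 62.7]
 pin pts 331 [11.  59.4 58.4] ledge 127
```

```bash
python3 -m creep '[{"jaw":1,"travel":[0,0.0009,0],"rotation":[0,0,0]},{"jaw":1,"travel":[0,0.0017,0],"rotation":[0,0,0]},{"jaw":1,"travel":[0,0.0017,0.0005],"rotation":[0,0,0]},{"jaw":1,"travel":[0,0.0013,0.001],"rotation":[1,0,0]},{"jaw":1,"travel":[0,0.0009,0.0015],"rotation":[2,0,0]},{"jaw":1,"travel":[0,0.0009,0.0015],"rotation":[2,0,0]}]' 25
python3 - <<'E'
from h import *
shot('wrist','w10'); s=status.observe(); print(((np.array(s['position'])-O)@RS.T).round(1),s['contact_force'])
E
python3 hole.py w10
```

```text
time: 19.15
position: [547.0, 153.5, 32.8]
orientation: [1.423, 2.783, 0.048]
contact_force: [0.2, 0.2, -3.8]
grip_width: 9.3
gripper_force: 41.2
[-78.9   1.5  32.7] [ 0.38453066 -0.35958575 -3.0751429 ]
plane [ 1.10000e-02 -1.50000e-03  5.83499e+01]
[504 118  28  29 347] [518.5 131.4] meanres -4.3 [14.5 59.6 54.1]
 on plate [11.3 59.6 58.4]
 pin pts 159 [13.  59.2 56.3] ledge 150
```

```bash
python3 -m creep '[{"jaw":1,"travel":[0,-0.0003,0.0008],"rotation":[0.6,0,0]},{"jaw":1,"travel":[0,-0.0003,0.0015],"rotation":[0.6,0,0]},{"jaw":1,"travel":[0,-0.0003,0.0015],"rotation":[0.6,0,0]},{"jaw":0.85,"travel":[0,-0.0003,0.0015],"rotation":[0.6,0,0]},{"jaw":0.7,"travel":[0,-0.0003,0.0015],"rotation":[0.6,0,0]},{"jaw":0.5,"travel":[0,-0.0003,0.0015],"rotation":[0.6,0,0]},{"jaw":0.5,"travel":[0,-0.0003,0.0015],"rotation":[0.6,0,0]},{"jaw":0.5,"travel":[0,-0.0003,0.0015],"rotation":[0.6,0,0]}]'; python3 pl.py w11; python3 hole.py w11
```

```text
time: 20.0
position: [546.5, 152.9, 31.3]
orientation: [1.425, 2.787, 0.034]
contact_force: [0.1, -0.3, -0.9]
grip_width: 42.5
gripper_force: 0.0
tcp stand [-79.6   1.3  31.3] F [ 0.2 -0.3  1.1] t 20.05
y 20 x [-93.3  10. ] z=56.59+0.0007x
y 35 x [-93.5  10.2] z=56.57-0.0006x
y 62 x [-93.4  59.1] z=56.69+0.0006x
y 66 x [-220.5   59. ] z=56.68+0.0019x
-150 [None, None]
-120 [None, (np.float64(89.9), np.float64(50.7))]
-90 [(np.float64(70.6), np.float64(56.7)), (np.float64(90.7), np.float64(50.7))]
-60 [(np.float64(70.9), np.float64(56.7)), (np.float64(90.8), np.float64(50.7))]
-30 [(np.float64(71.2), np.float64(56.7)), (np.float64(90.9), np.float64(50.7))]
0 [(np.float64(71.3), np.float64(56.9)), (np.float64(91.2), np.float64(50.7))]
30 [(np.float64(71.2), np.float64(56.6)), (np.float64(91.1), np.float64(50.7))]
60 [(np.float64(92.0), np.float64(56.5)), (np.float64(92.9), np.float64(51.2))]
bar 45 [-115.4    6.6   89.4] [[-115.9, 6.1, 78.7], [-115.0, 7.1, 95.8]]
bar 11041 [-77.2  11.   87.3] [[-112.9, -35.4, 78.7], [-0.3, 50.9, 98.9]]
plane [-2.70000e-03 -1.10000e-03  5.67469e+01]
[505 117  27  29 278] [518.6 130.6] meanres -3.6 [13.  59.8 53.1]
 on plate [10.5 59.9 56.7]
 pin pts 45 [10.9 60.  55.2] ledge 167
```

The plate is flush: its top reads 56.7 against the ledge at 50.7. I'll retreat and do one last numeric check of the right side, the tin and the bystanders.

```bash
python3 -m creep '[{"jaw":0.5,"travel":[0,0,-0.015],"rotation":[0,0,0]},{"jaw":0.5,"travel":[0,0,-0.05],"rotation":[0,0,0]},{"jaw":0.5,"travel":[0,0,-0.09],"rotation":[0,0,0]},{"jaw":0.5,"travel":[0,-0.01,-0.13],"rotation":[0,0,0]},{"jaw":0.5,"travel":[0,-0.02,-0.17],"rotation":[0,0,0]},{"jaw":0.5,"travel":[0,-0.03,-0.21],"rotation":[1.4,0,0]},{"jaw":0.5,"travel":[0,-0.03,-0.21],"rotation":[1.4,0,0]},{"jaw":0.5,"travel":[0,-0.03,-0.21],"rotation":[1.4,0,0]}]'
python3 - <<'E'
from h import *
shot('wrist','w12'); S,ok=scl('w12'); X,Y,Z=S[...,0],S[...,1],S[...,2]
for x in (-80,-40,20):
  for y in (-62,-30,30,62):
    m=ok&(abs(X-x)<6)&(abs(Y-y)<5)&(Z>46)&(Z<70); print(x,y,m.sum(),np.median(Z[m]).round(1) if m.any() else None)
c=cloud('w12'); m=ok&(abs(c[...,0]-450)<35)&(abs(c[...,1]-10)<35)&(c[...,2]>74)&(c[...,2]<90); print('tin top',m.sum(),c[m].mean(0).round(1) if m.any() else '')
shot('top','t12'); c=cloud('t12'); d=load('t12')['d']>0
m=d&(abs(c[...,0]-450)<35)&(abs(c[...,1]-10)<35)&(c[...,2]>70)&(c[...,2]<90); print('tin top(top cam)',m.sum(),c[m].mean(0).round(1) if m.any() else '')
a,b=cv2.imread('pics/top0.png').astype(int),cv2.imread('pics/t12.png').astype(int); D=(abs(a-b).max(2)>60).astype(np.uint8)
n,l,s,ce=cv2.connectedComponentsWithStats(D)
for i in range(1,n):
    if s[i,4]>12: print(s[i],ce[i].round())
print(status.observe()['contact_force'])
E
```

```text
time: 20.85
position: [518.2, 132.4, 242.3]
orientation: [1.43, 2.795, 0.002]
contact_force: [1.3, 0.5, -0.2]
grip_width: 42.6
gripper_force: 0.0
-80 -62 81 56.9
-80 -30 18 56.4
-80 30 26 57.0
-80 62 117 56.7
-40 -62 86 56.7
-40 -30 0 None
-40 30 0 None
-40 62 112 56.8
20 -62 83 56.6
20 -30 52 56.6
20 30 57 56.9
20 62 115 56.3
tin top 1429 [451.2  13.   80.4]
tin top(top cam) 143 [450.   10.9  80.5]
[250 169  23  17 120] [262. 177.]
[249 179  25  16 109] [261. 186.]
[281 186  19  30 179] [291. 203.]
[235 189  25  38 254] [247. 209.]
[284 190   7   8  31] [287. 194.]
[266 193  12  10  57] [271. 197.]
[273 203   7   5  14] [276. 206.]
[ 393  203   67   69 1927] [425. 237.]
[257 211  13  17  91] [263. 219.]
[ 263  212  105  134 4280] [310. 279.]
[304 216  30  51 344] [320. 237.]
[334 271  12  17  54] [338. 278.]
[ 554  314   86   86 4115] [599. 347.]
[534 325  17  17 206] [543. 333.]
[349 339   6   8  32] [352. 343.]
[318 346   9   7  26] [323. 348.]
[365 347  14  32 147] [370. 361.]
[504 353  48  47 858] [535. 382.]
[318 355  14  12 100] [325. 361.]
[527 363   6   6  22] [530. 365.]
[301 364  14  13 100] [308. 370.]
[348 365   4   9  13] [350. 369.]
[334 371  39  29 412] [351. 389.]
[291 372   7   7  35] [294. 375.]
[384 374  13  18 104] [389. 383.]
[620 376  20  15 159] [631. 384.]
[374 379  25  21 214] [385. 392.]
[318 382   5   7  15] [320. 385.]
[399 388  71  12 656] [436. 394.]
[522 396  17   4  32] [529. 398.]
[ 0.12120096  0.41491649 -0.81410379]
```

The plate lies flat on all sides, the tin stands at (450,11) with its top at 80, and the only differences in the top view are from the stand, the plate's old place and the arm. Handing in.

```bash
python3 -c "
from station import r
print(r.hand_in())"
```

```text
the job is handed in; nothing more can be done
None
```

I stood the tin upright on the bare counter and slid the four-hole plate in under the shelf; depth readings show it flush on the ledges over both pins. The other items look unmoved, and I handed the job in at about 21 s.

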